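Close the flower press

TASK

Close the flower press: take the board with the red grip, whose two holes match the press's studs, rest it on the tips of the two studs with its holes about 2 cm off to one side, then slide it until both holes drop over the studs and it lies flat on the pack of card, and let go. Leave the other board (blue grip) and the terracotta pot where they are.

Things in the scene. Friction and masses are not known exactly. Their poses are not given: they have to be found in the camera images.
- press: Flower press fixed to the bench (z = 0): green-painted wooden base 210 x 130 x 18 mm (x, y, z); on its middle a fixed pack of card, 90 (x) x 104 (y) mm, top 30 mm above the bench. Two upright steel studs, 8 mm diameter, at x = +65 and -65 mm, y = 0, flat tips 65 mm above the bench. Origin: centre of the underside; x runs from stud to stud, z up.
- board: Pale wood plate 190 x 110 x 12 mm (x, y, z), 0.17 to 0.35 kg, flat on the bench on either side of the press. Two 24 mm through holes at x = +65 and -65 mm, y = 0. In its middle a red grip block, 50 (x) x 22 (y) mm, top 52 mm above the underside: pinch across y. Fits either way round. Origin: centre of the underside, z up: at 65 mm when on the stud tips, 30 mm when home on the card.
- other_board: A bystander: board of another press, same plate and size, but with a blue grip block and its two holes only 90 mm apart. Lies flat on the bench on the other side of the press. Origin: centre of the plate's underside. Leave it alone.
- pot: A bystander: small open terracotta pot, 72 mm across and 65 mm tall, standing beyond the press. Origin: centre of its underside. Leave it alone.
Not all that is in view belongs to the job. Leave any purple or turquoise look-alike of the board alone. Leave any pink look-alike of the press alone.

How it is judged:
By the outcome, as a careful person would: the job done as asked, in the order asked, and still so for the second after the job is handed in, with the robot touching nothing.
It also fails if it takes over 40 s, if anything falls off the work surface, if the arm or the gripper's body presses on something with over 40 N, if the wrist force passes 120 N, or if a joint passes its speed limit or range.

ROBOT

A 6-joint arm with a two-finger parallel gripper is mounted at the origin on the work surface. World frame = base frame: x ahead of the robot, y to its left, z up, the work surface at z = 0. Lengths are in mm, angles in rad, forces in N, time in s.
With the tool pointing down it reaches from about 350 to 850 mm from the base axis. Payload 8.1 kg.
Tool frame: the origin (TCP) lies on the front face of the gripper's body, between the roots of the fingers; the fingertips stand 84 mm ahead of it and the grasp point (between the pads) lies 65 mm ahead of it (r.grip_point_offset is the distance from the TCP to the grasp point, in mm); y points along the fingers, x is the direction in which the jaws open and shut, and the axes are right-handed (so a half turn about y gives the same grasp; the last joint's range is limited). The gripper opens to 93 mm and grips with 3 to 60 N. Pads are 15 mm wide; open, the fingers measure 128 mm over their backs; the gripper's body (75 mm by 188 mm) begins 65 mm behind the grasp point.
Start: joints at [1.112, 0.13, 1.488, -0, 1.523, -0.085], TCP at [219.073, 558.581, 302.735] pointing down, gripper open.
Joint ranges: [-2.96, 2.96], [-0.89, 2.26], [0.02, 2.5], [-1.34, 4.48], [0, 2.73], [-2.66, 2.66]. Speed limits (rad/s): [2.39, 2.39, 2.79, 3.14, 3.14, 3.14].

INTERFACE

Orientations are given as [roll, pitch, yaw] about the fixed x, y, z axes, in that order (R = Rz(yaw) Ry(pitch) Rx(roll)).
In Python, from rig import r gives the robot as it stands. The module is installed in compiled form; this text tells all that it offers.
- The arm moves only by the tool apply_moves, never from a script. Its argument "targets" is a list that holds one entry, the list of rows, each a list of 7 numbers: the closure in counts, from 0 (fully open) to 255 (shut), then the shift along the tool's x, y, z in cm, then the turn, a rotation vector about the tool's x, y, z in degrees. In form: [[[jaw, x, y, z, ax, ay, az], ...]]. A call has 1 to 5 rows; each row shifts and turns the commanded pose from where the row before left it, along the tool's axes as they then stand; what a row does not reach is not made up. A row lasts 1/12 s, in which the tool goes at most 41.7 mm and 7.16 degrees, less where a joint would pass 70% of its speed; a pose out of reach is approached as far as the arm can. A call is refused whole if a number of a shift passes 4.17 or a number of a turn 7.16, either way. A call with a gripper value outside its range is refused whole. The fingers move at their own pace and stop on an object; "force" is the grip in N (left out, the last holds). Time passes only in rows, so rows that do not move let the fingers close. It gives the time, the measured TCP pose, the force and the opening at its end, in the units of the state.
- r.state(): the state, without advancing time (a new reading comes with each control period).
- r.snapshot(name): name is "side" or "top"; returns a dict with "frame" (400x640x3 uint8, red, green, blue), "vfov" (degrees; the focal length in pixels is half the picture's height over the tangent of half this angle, whatever the lens; pixels are square), "cx", "cy" (the principal point, pixels), "k1" (the pictures are not rectified: a ray, as slopes to the right and down, at radius r is drawn at 1 + k1 r^2 times it, then the intrinsics apply), "R" (3x3) and "t" (3): a world point X has camera coordinates R X + t. Camera axes: x right, y down, z forward; pixel columns grow to the right and rows downward; lengths in mm; the calibration is good to about 2 mm. A picture is of the moment at which its call begins. There is no depth.
- r.finish_job(): hands the job in, once; it reports no verdict.
The state is a dict: "t": time; "qpos": joint angles; "dq": joint speeds; "effort": joint torques, N m; "ee_pos": TCP position; "ee_rot": TCP orientation; "wrist_force": force on the tool from outside, world axes, zero at the start; "wrist_torque": the same for the moment, N m; "finger_gap": finger opening in mm.
Only numpy, scipy, OpenCV 4.12 (cv2) and the standard library are available. Lean on these libraries where they do the work, as an engineer would, in place of code of your own. Each camera call takes 0.05 s, during which the arm holds its last target.

## Working session

There is one attempt and no reset: what is moved stays moved. The work goes in short steps, Python scripts to look and compute and a tool call to move; the robot and the scene stay as the last step left them, time stands still between calls to the robot, and variables do not carry over. Pictures are saved under pics/ and viewed, and the job is handed in when it is done.

Besides the shell and the picture viewer there is one more tool, called after "Request:" as a command line: name --argument value ..., lists and objects as JSON in quotes. apply_moves: Moves the arm, as the interface text tells. Its arguments: {"type":"object","properties":{"targets":{"type":"array","items":{"type":"array","items":{"type":"array","items":{"type":"number"}}}},"force":{"type":"number"}},"required":["targets"]}

```bash
mkdir -p pics; python3 - <<'E'
from rig import r
import cv2,numpy as np
print(r.state())
for n in("side","top"):
    s=r.snapshot(n); cv2.imwrite(f"pics/{n}0.png",s["frame"][:,:,::-1]); np.save(f"{n}0.npy",s,allow_pickle=True)
    print({k:v for k,v in s.items() if k!="frame"})
E
```

```text
{'t': 0.0, 'qpos': array([ 1.11162058e+00,  1.31172258e-01,  1.48927348e+00, -1.33605572e-05,
        1.52302947e+00, -8.53887994e-02]), 'dq': array([ 0.0001853 , -0.00110817,  0.00096287, -0.00063227,  0.0011199 ,
        0.0003337 ]), 'effort': array([-1.58404259e-04, -5.59846902e+01, -4.91754019e+01,  7.67990830e-02,
        3.54353024e-02, -1.34267912e-04]), 'ee_pos': array([218.87380898, 558.1978682 , 301.68388679]), 'ee_rot': array([-1.57064907,  0.00187683,  1.19701017]), 'wrist_force': array([0.1283921 , 0.44678836, 0.6209067 ]), 'wrist_torque': array([ 0.00917979, -0.00658176,  0.01593522]), 'finger_gap': 92.94133596147347}
{'vfov': 49.756690054422336, 'cx': 324.280663736098, 'cy': 196.97992733820848, 'k1': 0.039319760146071046, 'R': array([[-0.99759291, -0.06842785, -0.01122549],
       [-0.03522409,  0.63950878, -0.76797642],
       [ 0.05972978, -0.76573243, -0.64037973]]), 't': array([ 482.63496845,  -26.28222173, 1571.45311872])}
{'vfov': 52.08063778817151, 'cx': 318.72295452108125, 'cy': 195.1008730609607, 'k1': -0.10461065961750919, 'R': array([[ 0.07268812, -0.99732921, -0.00713367],
       [-0.97160596, -0.06919494, -0.22626074],
       [ 0.22516283,  0.02337759, -0.97404065]]), 't': array([ 113.05893274,  509.27815815, 1473.93833014])}
```

View pics/side0.png

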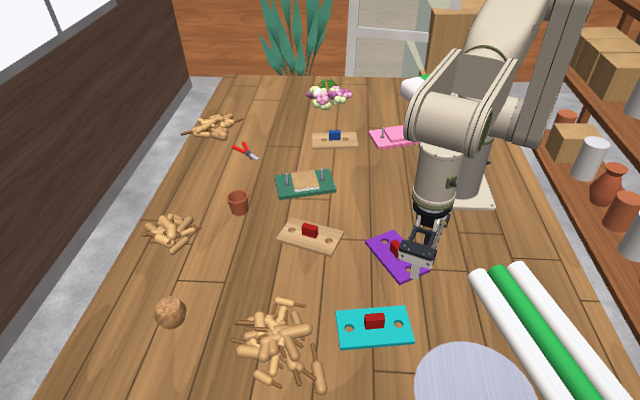

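View pics/top0.png

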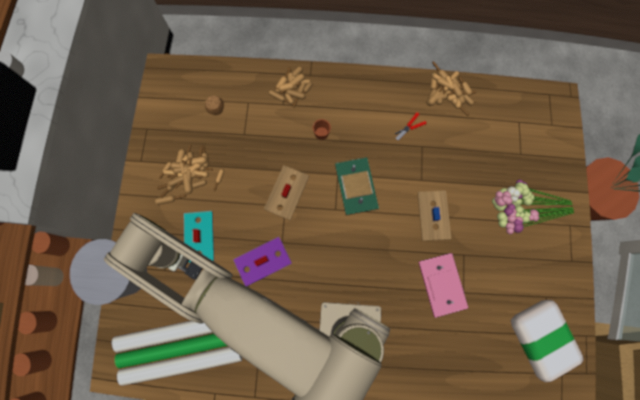

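```bash
cat > h.py <<'E'
import numpy as np,cv2
from scipy.optimize import least_squares
def f(s): return 200/np.tan(np.radians(s["vfov"]/2))
def proj(s,X):
    c=np.atleast_2d(X)@s["R"].T+s["t"]; u=c[:,:2]/c[:,2:]; u=u*(1+s["k1"]*(u**2).sum(1,keepdims=True))
    return u*f(s)+[s["cx"],s["cy"]]
def ray(s,p):
    K=np.array([[f(s),0,s["cx"]],[0,f(s),s["cy"]],[0,0,1]])
    p=np.atleast_2d(np.array(p,float))
    u=cv2.undistortPoints(p.reshape(-1,1,2),K,np.array([s["k1"],0,0,0.])).reshape(-1,2)
    d=np.c_[u,np.ones(len(u))]@s["R"]; o=-s["R"].T@s["t"]
    return o,d/np.linalg.norm(d,axis=1,keepdims=True)
def plane(s,p,z):
    o,d=ray(s,p); return o+d*((z-o[2])/d[:,2:])
def tri(ss,ps):
    A=np.zeros((3,3));b=np.zeros(3);L=[]
    for s,p in zip(ss,ps):
        o,d=ray(s,p);P=np.eye(3)-np.outer(d[0],d[0]);A+=P;b+=P@o;L.append((P,o))
    X=np.linalg.solve(A,b); return X,[round(float(np.linalg.norm(P@(X-o))),1) for P,o in L]
def load(n): return np.load(n+".npy",allow_pickle=True).item()
def crop(s,x0,y0,x1,y1,k,name):
    cv2.imwrite("pics/"+name,cv2.resize(s["frame"][y0:y1,x0:x1,::-1],None,fx=k,fy=k,interpolation=cv2.INTER_CUBIC))
E
python3 - <<'E'
from h import *
S=load("side0");T=load("top0")
crop(S,260,155,360,265,5,"s_c.png"); crop(T,255,140,395,230,5.5,"t_c.png")
E
```

```text
(no output)
```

View pics/s_c.png

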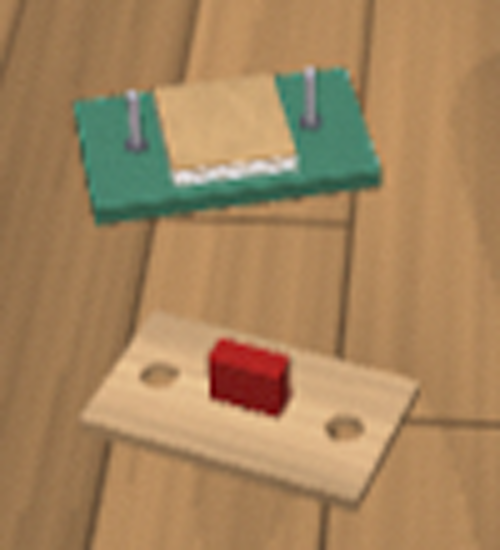

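View pics/t_c.png

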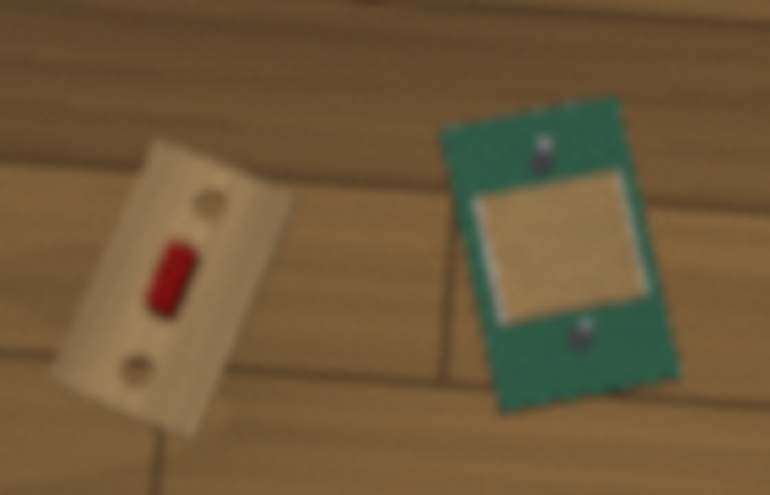

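```bash
python3 - <<'E'
from h import *
S=load("side0");T=load("top0")
cs=lambda p:((np.array(p,float)+.5)/5-.5+[260,155]); ct=lambda p:((np.array(p,float)+.5)/5.5-.5+[255,140])
def t(n,a,b):
    X,e=tri([S,T],[cs(a),ct(b)]); print(n,X.round(1),e); return X
# studs
A=t("tip+",(132,94),(545,139));B=t("tip-",(310,70),(586,320))
a=t("base+",(137,147),(541,167));b=t("base-",(311,123),(580,347))
for n,P,Q in(("tips",A,B),("bases",a,b)): print(n,(P+Q)/2,np.linalg.norm(P-Q),np.degrees(np.arctan2(*(P-Q)[[1,0]])))
c=[t("bc",*x) for x in(((155,312),(155,138)),((420,380),(50,377)),((355,505),(190,437)),((82,418),(295,190)))] if 0 else None
# green mask
def corners(s,lo,hi,roi,eps=None):
    hsv=cv2.cvtColor(s["frame"],cv2.COLOR_RGB2HSV); m=cv2.inRange(hsv,lo,hi); M=np.zeros_like(m);x0,y0,x1,y1=roi;M[y0:y1,x0:x1]=m[y0:y1,x0:x1]
    return M
for nm,s,roi in(("S",S,(260,155,360,265)),("T",T,(255,140,395,230))):
    g=corners(s,(65,70,30),(95,255,255),roi)
    print(nm,"green",g.sum()//255,cv2.minAreaRect(cv2.findNonZero(g)))
    r1=corners(s,(0,180,60),(6,255,255),roi)|corners(s,(172,180,60),(180,255,255),roi)
    print(nm,"red",r1.sum()//255,cv2.minAreaRect(cv2.findNonZero(r1)),cv2.findNonZero(r1).reshape(-1,2).mean(0))
# board: corners on z=12, each view
for nm,s,c,pts in(("S",S,cs,[(155,312),(420,380),(355,500),(82,414)]),("T",T,ct,[(295,190),(155,138),(50,377),(190,437)])):
    X=plane(s,[c(p) for p in pts],12); print(nm,X.round(1).tolist(),X.mean(0).round(1),[np.linalg.norm(X[i]-X[i-1]).round(1) for i in range(4)])
for nm,s,c,pts in(("S",S,cs,[(159,375),(345,428)]),("T",T,ct,[(211,204),(137,371)])):
    X=plane(s,[c(p) for p in pts],10); d=X[0]-X[1];print(nm,"holes",X.round(1).tolist(),X.mean(0).round(1),np.linalg.norm(d),np.degrees(np.arctan2(d[1],d[0])))
t("hole+",(159,374),(211,204));t("hole-",(345,428),(137,371))
for nm,s,c,pts in(("S",S,cs,[(212,350),(222,341),(290,357),(281,366)]),("T",T,ct,[(172,243),(197,249),(171,315),(148,307)])):
    X=plane(s,[c(p) for p in pts],52); print(nm,"griptop",X.mean(0).round(1))
E
```

```text
tip+ [621.1  25.8  69.7] [2.6, 2.6]
tip- [495.6  -8.4  70.7] [2.4, 2.4]
base+ [618.7  24.5  19.6] [0.1, 0.1]
base- [491.9  -9.7  20.2] [1.6, 1.6]
tips [558.36921797   8.74023971  70.24400769] 130.05590184012772 15.254469703062517
bases [555.27676122   7.35575339  19.9027785 ] 131.28226070909793 15.101498261647112
S green 787 ((305.0614318847656, 183.4792938232422), (24.21208381652832, 58.241249084472656), 82.69424438476562)
S red 176 ((309.0000305175781, 230.0000457763672), (16.00735092163086, 11.641709327697754), 14.03624439239502) [309.09659091 229.98863636]
T green 865 ((356.198486328125, 185.66485595703125), (52.233299255371094, 32.12662887573242), 77.27564239501953)
T red 60 ((285.6551818847656, 190.362060546875), (5.199469566345215, 11.698805809020996), 21.801406860351562) [285.68333333 190.36666667]
S [[584.0, 193.0, 12.0], [403.9, 248.1, 12.0], [440.0, 354.9, 12.0], [618.1, 291.3, 12.0]] [511.5 271.8  12. ] [np.float64(104.1), np.float64(188.3), np.float64(112.8), np.float64(189.2)]
T [[591.7, 197.6, 12.0], [623.2, 300.6, 12.0], [444.3, 357.8, 12.0], [409.1, 256.3, 12.0]] [517.1 278.1  12. ] [np.float64(191.8), np.float64(107.8), np.float64(187.9), np.float64(107.5)]
S holes [[573.9, 251.1, 10.0], [449.9, 292.2, 10.0]] [511.9 271.6  10. ] 130.6792256727095 -18.34876175196116
T holes [[577.7, 256.5, 10.0], [453.3, 297.6, 10.0]] [515.5 277.1  10. ] 131.02893531312134 -18.31408336579643
hole+ [574.4 256.   16.2] [1.5, 1.5]
hole- [450.9 297.1  15.4] [1.4, 1.4]
S griptop [510.3 271.3  52. ]
T griptop [511.5 274.7  52. ]
```

```bash
python3 - <<'E'
from h import *
S=load("side0");T=load("top0")
cs=lambda p:((np.array(p,float)+.5)/5-.5+[260,155]); ct=lambda p:((np.array(p,float)+.5)/5.5-.5+[255,140])
for nm,s,c,tp,bp,hp in(("S",S,cs,[(132,94),(310,70)],[(137,147),(311,123)],[(159,375),(345,428)]),("T",T,ct,[(545,139),(586,320)],[(541,167),(580,347)],[(211,204),(137,371)])):
    P=plane(s,[c(p) for p in tp],65);Q=plane(s,[c(p) for p in bp],18);H=plane(s,[c(p) for p in hp],11)
    print(nm,"tips",P.mean(0).round(1),"bases",Q.mean(0).round(1),"holes",H.mean(0).round(1),[np.degrees(np.arctan2(*(Z[0]-Z[1])[[1,0]])).round(1) for Z in(P,Q,H)])
# press base corners: side top rim z=18
for nm,s,c,pts in(("S",S,cs,[(75,102),(348,68),(382,178),(97,212)]),("T",T,ct,[(443,128),(617,97),(680,377),(502,411)])):
    X=plane(s,[c(p) for p in pts],18); print(nm,X.round(1).tolist(),X.mean(0).round(1),[np.linalg.norm(X[i]-X[i-1]).round(1) for i in range(4)])
# fingertips seen? project expected fingertip points
tip=np.array([218.9,558.2,301.7-84]); print(proj(S,tip),proj(T,tip))
crop(S,380,200,470,300,6,"s_g.png")
E
```

```text
S tips [556.7   2.7  65. ] bases [556.3   4.6  18. ] holes [511.8 272.6  11. ] [np.float64(16.0), np.float64(15.9), np.float64(-18.3)]
T tips [562.4   8.1  65. ] bases [555.    7.3  18. ] holes [515.3 277.   11. ] [np.float64(15.3), np.float64(14.9), np.float64(-18.3)]
S [[672.9, -29.5, 18.0], [470.5, -83.7, 18.0], [438.1, 48.8, 18.0], [637.1, 97.9, 18.0]] [554.6   8.4  18. ] [np.float64(132.3), np.float64(209.6), np.float64(136.4), np.float64(205.0)]
T [[643.2, 95.6, 18.0], [675.4, -27.2, 18.0], [474.4, -80.3, 18.0], [441.7, 41.9, 18.0]] [558.7   7.5  18. ] [np.float64(208.6), np.float64(127.0), np.float64(207.9), np.float64(126.5)]
[[419.3176246  263.19019854]] [[187.82906074 258.73854482]]
```

View pics/s_g.png

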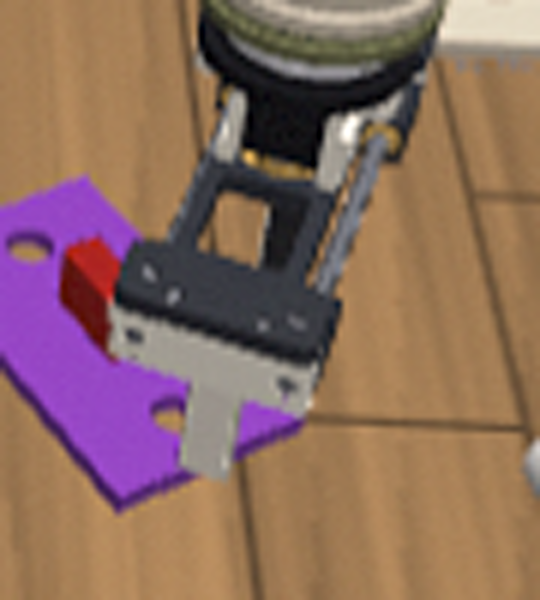

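Request:
apply_moves --targets '[[[0, 0, 0, 0, 0, -3.1, 0], [0, -1.4, 0.9, -3.4, 0, 0, 0], [0, -1.4, 0.9, -3.4, 0, 0, 0], [0, -1.4, 0.9, -3.4, 0, 0, 0], [0, -1.4, 0.9, -3.4, 0, 0, 0]]]' --force 50

```text
t: 0.52
ee_pos: [331.1, 461.5, 265.9]
ee_rot: [-1.571, 0.001, 1.252]
wrist_force: [0.1, 0.3, 0.3]
finger_gap: 93.1
```

Request:
apply_moves --targets '[[[0, -1.4, 0.9, -3.4, 0, 0, 0], [0, -1.4, 0.9, -3.4, 0, 0, 0], [0, -1.4, 0.9, -3.4, 0, 0, 0], [0, -1.4, 0.9, -3.4, 0, 0, 0], [0, -1.4, 0.9, -3.4, 0, 0, 0]]]'

```text
t: 0.93
ee_pos: [470.9, 341.2, 220.9]
ee_rot: [-1.57, 0.0, 1.251]
wrist_force: [-1.0, 0.8, -0.9]
finger_gap: 93.1
```

Request:
apply_moves --targets '[[[0, -1.4, 0.9, -3.4, 0, 0, 0], [0, -1.6, 1.1, -3.7, 0, 0, 0], [0, 0, 0, 0, 0, 0, 0]]]'

```text
t: 1.18
ee_pos: [531.1, 286.5, 198.8]
ee_rot: [-1.571, 0.004, 1.246]
wrist_force: [-0.5, -0.2, -0.5]
finger_gap: 93.0
```

```bash
cat >> h.py <<'E'
def delta(pos,yaw,tx,ty,tz):
    d=np.array([tx,ty,tz])-pos; c,s=np.cos(yaw),np.sin(yaw)
    return (np.array([d[0]*c+d[1]*s,-d[2],-d[0]*s+d[1]*c])/10).round(2)
E
python3 - <<'E'
from h import *
from rig import r
st=r.state(); print(st["ee_pos"],st["ee_rot"],delta(st["ee_pos"],st["ee_rot"][2],513.5,274.5,150))
S=r.snapshot("side");T=r.snapshot("top")
crop(S,260,155,400,265,5.5,"s1.png"); crop(T,230,140,370,240,5.5,"t1.png")
E
```

```text
[531.0663466  286.5075094  198.82583037] [-1.57050488  0.00376676  1.24634663] [-1.7   4.88  1.28]
```

View pics/s1.png

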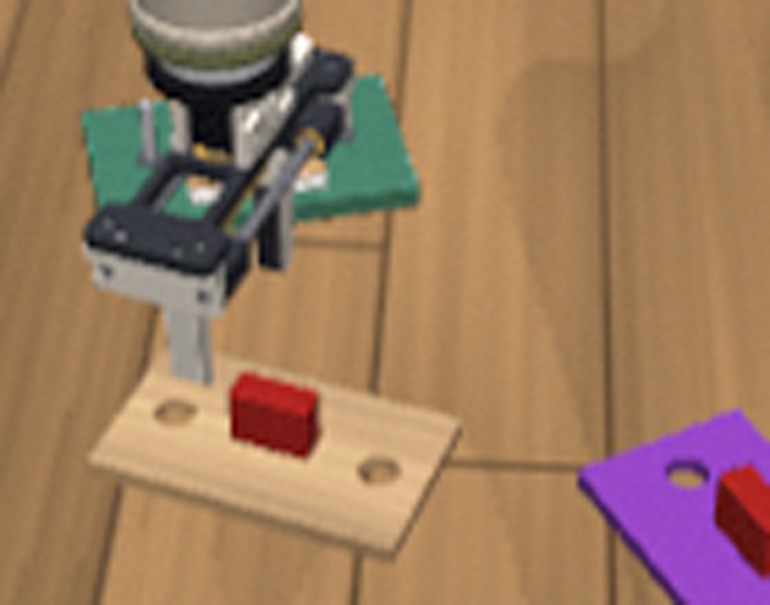

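View pics/t1.png

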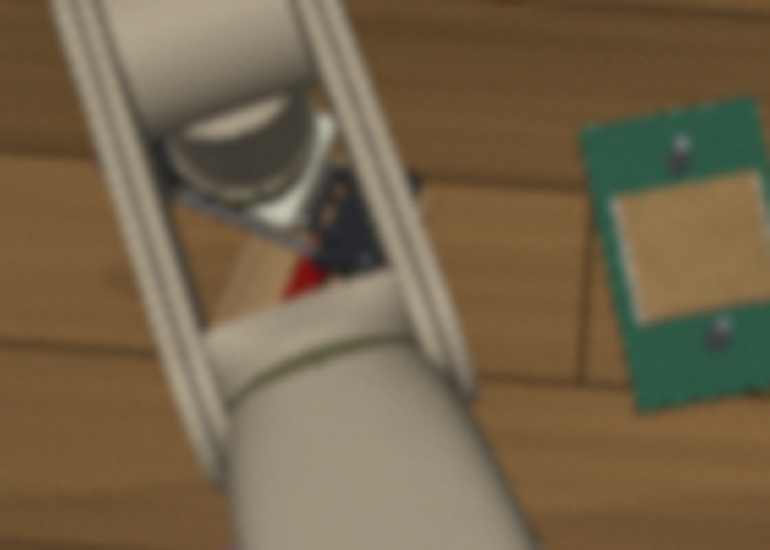

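```bash
python3 - <<'E'
from h import *
S=load("side0")
yaw=1.2463;c,s=np.cos(yaw),np.sin(yaw);X=np.array([c,s,0]);Z=np.array([-s,c,0])
o=np.array([531.07,286.5,114.8])
to=lambda p:((p-[260,155]+.5)*5.5-.5).round(1)
print("near back",to(proj(S,[o+64*X+7.5*Z,o+64*X-7.5*Z])))
print("near pad",to(proj(S,[o+46.5*X+7.5*Z,o+46.5*X-7.5*Z])))
print("far pad",to(proj(S,[o-46.5*X+7.5*Z,o-46.5*X-7.5*Z])))
E
```

```text
near back [[194.9 402.1]
 [169.5 394.9]]
near pad [[208.9 381.1]
 [183.7 374. ]]
far pad [[279.2 275.9]
 [255.  269.5]]
```

Request:
apply_moves --targets '[[[0, -1.5, 2.0, 1.25, 0, -0.3, 0], [0, 0, 3.5, 0, 0, 0, 0], [0, 0, 0, 0, 0, 0, 0]]]'

```text
t: 1.53
ee_pos: [506.7, 281.2, 140.8]
ee_rot: [-1.564, 0.006, 1.258]
wrist_force: [-1.9, 0.4, -1.7]
finger_gap: 92.9
```

```bash
python3 - <<'E'
from h import *
from rig import r
S=r.snapshot("side")
st=r.state(); print(st["ee_pos"],st["ee_rot"],delta(st["ee_pos"],st["ee_rot"][2],514.5,276.5,102))
crop(S,260,175,360,265,7,"s2.png")
E
```

```text
[507.7766183  281.67150733 143.39035992] [-1.5649157   0.00482146  1.25775154] [-0.28  4.14 -0.8 ]
```

View pics/s2.png

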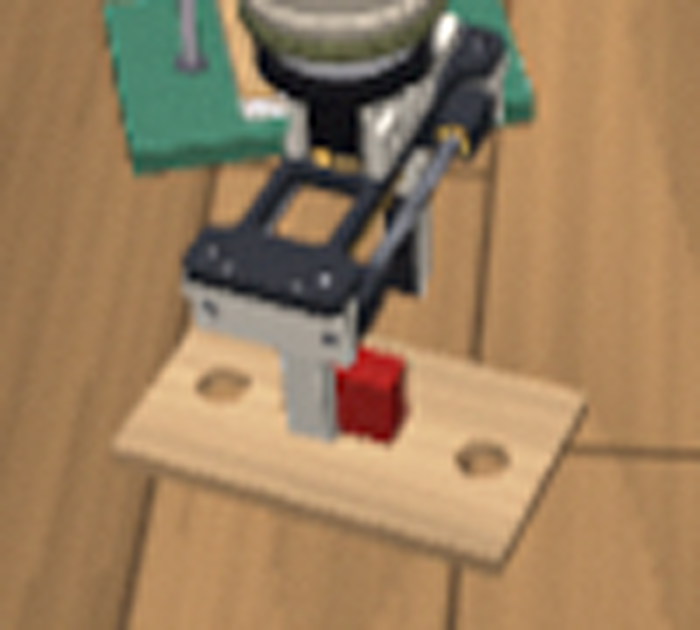

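Request:
apply_moves --targets '[[[0, -0.3, 1.0, -0.8, 0, 0, 0], [0, 0, 1.5, 0, 0, 0, 0], [0, 0, 1.4, 0, 0, 0, 0], [0, 0, 0, 0, 0, 0, 0], [0, 0, 0, 0, 0, 0, 0]]]'

```text
t: 2.0
ee_pos: [517.8, 276.5, 107.5]
ee_rot: [-1.57, 0.001, 1.257]
wrist_force: [-0.8, -0.1, 0.5]
finger_gap: 93.3
```

```bash
python3 - <<'E'
from h import *
from rig import r
S=r.snapshot("side")
st=r.state(); print(st["ee_pos"],st["ee_rot"],st["wrist_force"],delta(st["ee_pos"],st["ee_rot"][2],514.5,276.5,102))
crop(S,260,175,360,265,7,"s3.png")
E
```

```text
[518.29422465 276.72640172 108.32252917] [-1.57100484e+00 -2.45467213e-04  1.25658348e+00] [0.26341381 0.28310768 0.92107805] [-0.14  0.63  0.35]
```

View pics/s3.png

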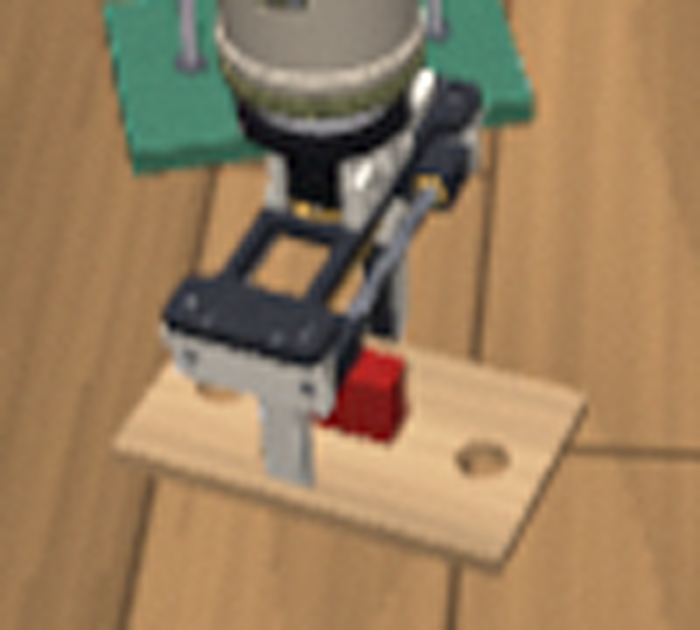

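```bash
python3 - <<'E'
from h import *
S=load("side0")
yaw=1.2566;c,s=np.cos(yaw),np.sin(yaw);X=np.array([c,s,0]);Z=np.array([-s,c,0])
o=np.array([518.3,276.7,108.3-84])
to=lambda p:((p-[260,175]+.5)*7-.5).round(1)
for d in (64,46.5):print(d,to(proj(S,[o+d*X+7.5*Z,o+d*X-7.5*Z,])).tolist())
print("far",to(proj(S,[o-46.5*X+7.5*Z,o-46.5*X-7.5*Z,])).tolist())
b=np.array([511.8,272.6,12]);yb=np.radians(-18.3);bx=np.array([np.cos(yb),np.sin(yb),0]);by=np.array([-np.sin(yb),np.cos(yb),0])
print("block base",to(proj(S,[b+25*bx+11*by,b-25*bx+11*by])).tolist())
b[2]=52
print("block top",to(proj(S,[b+25*bx+11*by,b-25*bx+11*by,b-25*bx-11*by,b+25*bx-11*by])).tolist())
E
```

```text
64 [[292.4, 506.7], [261.3, 497.7]]
46.5 [[308.6, 479.9], [277.8, 471.0]]
far [[390.0, 345.3], [360.4, 337.2]]
block base [[291.6, 421.8], [391.8, 450.5]]
block top [[287.6, 358.5], [389.7, 387.0], [408.9, 355.3], [307.7, 327.4]]
```

Request:
apply_moves --targets '[[[0, -0.2, 0.3, 0.5, 0, 0, 0], [0, 0, 0.3, 0, 0, 0, 0], [0, 0, 0, 0, 0, 0, 0], [0, 0, 0, 0, 0, 0, 0]]]'

```text
t: 2.38
ee_pos: [512.5, 276.1, 101.9]
ee_rot: [-1.571, -0.0, 1.257]
wrist_force: [-0.0, -0.4, -0.3]
finger_gap: 92.7
```

Request:
apply_moves --targets '[[[255, 0, 0, 0, 0, 0, 0], [255, 0, 0, 0, 0, 0, 0], [255, 0, 0, 0, 0, 0, 0], [255, 0, 0, 0, 0, 0, 0], [255, 0, 0, 0, 0, 0, 0]]]' --force 50

```text
t: 2.8
ee_pos: [512.7, 276.1, 101.8]
ee_rot: [-1.571, -0.0, 1.256]
wrist_force: [-0.1, 0.0, 0.6]
finger_gap: 64.2
```

Request:
apply_moves --targets '[[[255, 0, 0, 0, 0, 0, 0], [255, 0, 0, 0, 0, 0, 0], [255, 0, 0, 0, 0, 0, 0], [255, 0, 0, 0, 0, 0, 0], [255, 0, 0, 0, 0, 0, 0]]]'

```text
t: 3.22
ee_pos: [512.6, 276.1, 101.8]
ee_rot: [-1.571, 0.0, 1.256]
wrist_force: [-0.3, -1.2, -0.6]
finger_gap: 30.7
```

Request:
apply_moves --targets '[[[255, 0, 0, 0, 0, 0, 0], [255, 0, 0, 0, 0, 0, 0], [255, 0, 0, 0, 0, 0, 0], [255, 0, 0, 0, 0, 0, 0], [255, 0, 0, 0, 0, 0, 0]]]'

```text
t: 3.63
ee_pos: [512.6, 276.0, 101.8]
ee_rot: [-1.571, 0.0, 1.256]
wrist_force: [-0.3, -1.2, -0.2]
finger_gap: 21.8
```

Gripped at 21.8 mm. Lifting straight up.

Request:
apply_moves --targets '[[[255, 0, 0, 0, 0, 0, 0], [255, 0, -1, 0, 0, 0, 0], [255, 0, -2, 0, 0, 0, 0], [255, 0, -3, 0, 0, 0, 0], [255, 0, -3, 0, 0, 0, 0]]]'

```text
t: 4.05
ee_pos: [511.6, 275.8, 192.1]
ee_rot: [-1.569, 0.002, 1.256]
wrist_force: [0.7, 0.2, -1.8]
finger_gap: 21.6
```

Request:
apply_moves --targets '[[[255, 0, -2, 0, 0, 0, 0], [255, 0, 0, 0, 0, 0, 0], [255, 0, 0, 0, 0, 0, 0], [255, 0, 0, 0, 0, 0, 0]]]'

```text
t: 4.38
ee_pos: [511.9, 275.9, 210.5]
ee_rot: [-1.569, 0.001, 1.256]
wrist_force: [0.3, -0.8, -2.6]
finger_gap: 21.6
```

```bash
python3 - <<'E'
from h import *
from rig import r
S=r.snapshot("side");T=r.snapshot("top")
np.save("side4.npy",S,allow_pickle=True);np.save("top4.npy",T,allow_pickle=True)
st=r.state(); print(st)
crop(S,260,145,360,245,6,"s4.png"); crop(T,230,140,370,240,5.5,"t4.png")
E
```

```text
{'t': 4.4833, 'qpos': array([ 4.06050246e-01,  1.44310224e-01,  1.64575877e+00,  4.05485288e-05,
        1.35514373e+00, -8.50306418e-01]), 'dq': array([-0.00083374,  0.00305125, -0.00244812,  0.00038408,  0.0001704 ,
        0.00067843]), 'effort': array([ 8.98506405e-03, -5.67846358e+01, -4.90161395e+01,  4.13351948e-02,
        4.60772042e-02,  4.51899887e-04]), 'ee_pos': array([511.479841  , 275.65165138, 209.50776898]), 'ee_rot': array([-1.56804979,  0.00235861,  1.25635115]), 'wrist_force': array([ 0.12062226,  0.03030932, -2.58717532]), 'wrist_torque': array([0.018996  , 0.01882763, 0.00751031]), 'finger_gap': 21.641492205934323}
```

View pics/s4.png

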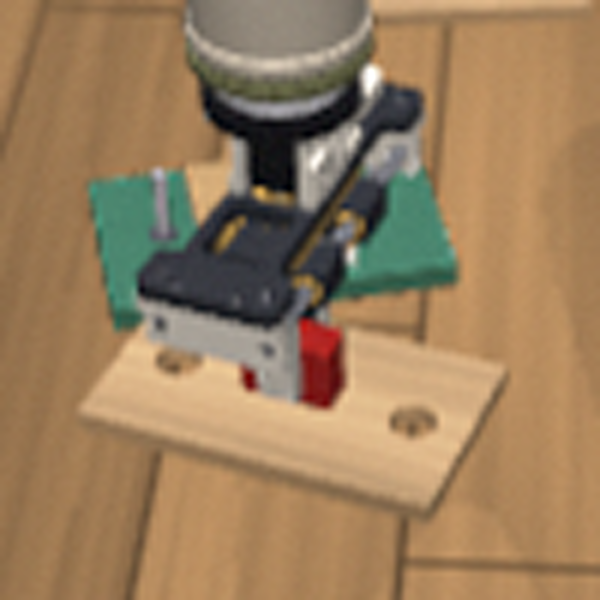

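View pics/t4.png

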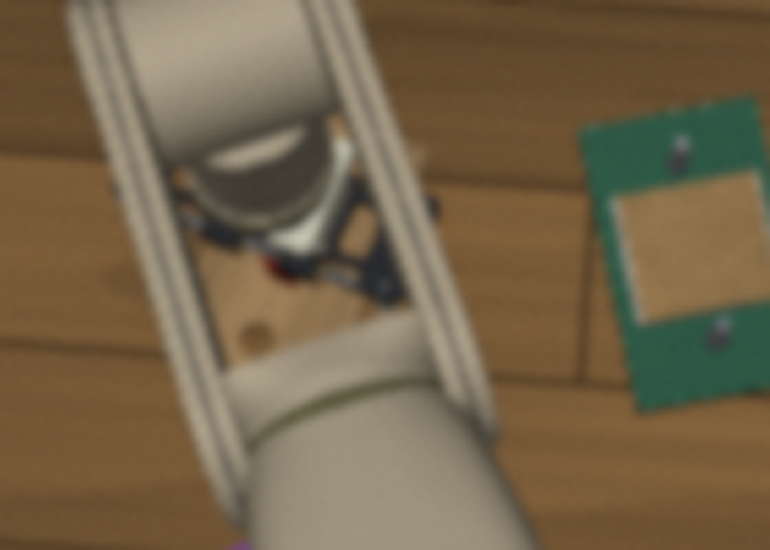

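```bash
python3 - <<'E'
from h import *
S=load("side4")
c=lambda p:((np.array(p,float)+.5)/6-.5+[260,145])
z=209.5-101.8
H=plane(S,[c((178,361)),c((412,423))],z+11);print(H.mean(0),np.linalg.norm(H[0]-H[1]),np.degrees(np.arctan2(*(H[0]-H[1])[[1,0]])))
C=plane(S,[c(p) for p in((508,372),(430,512),(80,406))],z+12); print(C,(C[0]+C[2])/2)
T=load("top4");ct=lambda p:((np.array(p,float)+.5)/5.5-.5+[230,140])
print("top hole-",plane(T,[ct((258,336))],z+11))
yb=np.radians(-18.0);print("expect", np.array([511.5,275.7])-65*np.array([np.cos(yb),np.sin(yb)]))
E
```

```text
[512.11281374 273.24322822 118.7       ] 130.05650103125458 -18.248508557963756
[[403.59263237 253.20364754 119.7       ]
 [437.71485877 357.82334152 119.7       ]
 [618.60595225 291.32524778 119.7       ]] [511.09929231 272.26444766 119.7       ]
top hole- [[454.70462404 297.62207052 118.7       ]]
expect [449.68132644 295.78610463]
```

Request:
apply_moves --targets '[[[255, -1.0, 0, -0.5, 0, 0, 0], [255, -2.4, 0, -1.2, 0, 0, 0], [255, -2.4, 0, -1.2, 0, 0, 0], [255, -2.4, 0, -1.2, 0, 0, 0], [255, -2.4, 0, -1.2, 0, 0, 0]]]'

```text
t: 4.9
ee_pos: [529.6, 157.0, 210.5]
ee_rot: [-1.569, 0.001, 1.257]
wrist_force: [0.2, -1.2, -2.5]
finger_gap: 21.4
```

Request:
apply_moves --targets '[[[255, -2.4, 0, -1.2, 0, 0, 0], [255, -2.4, 0, -1.2, 0, 0, 0], [255, -2.4, 0, -1.2, 0, 0, 0], [255, -2.4, 0, -1.2, 0, 0, 0], [255, -2.2, 0, -1.35, 0, 0, 0]]]'

```text
t: 5.32
ee_pos: [551.3, 25.5, 210.5]
ee_rot: [-1.569, 0.001, 1.256]
wrist_force: [0.3, 0.0, -1.1]
finger_gap: 21.4
```

Request:
apply_moves --targets '[[[255, 0, 0, 0, 0, -5.0, 0], [255, 0, 0, 0, 0, -5.0, 0], [255, 0, 0, 0, 0, -5.0, 0], [255, 0, 0, 0, 0, -5.0, 0], [255, 0, 0, 0, 0, -5.0, 0]]]'

```text
t: 5.73
ee_pos: [551.4, 26.7, 210.4]
ee_rot: [-1.569, -0.0, 1.696]
wrist_force: [0.2, -0.4, -1.8]
finger_gap: 21.5
```

Request:
apply_moves --targets '[[[255, 0, 0, 0, 0, -5.0, 0], [255, 0, 0, 0, 0, -3.3, 0], [255, 0, 0, 0, 0, 0, 0], [255, 0, 0, 0, 0, 0, 0], [255, 0, 0, 0, 0, 0, 0]]]'

```text
t: 6.15
ee_pos: [551.8, 27.3, 211.1]
ee_rot: [-1.57, -0.0, 1.835]
wrist_force: [0.1, -0.2, -2.7]
finger_gap: 21.7
```

```bash
python3 - <<'E'
from h import *
from rig import r
S=r.snapshot("side");T=r.snapshot("top")
np.save("side5.npy",S,allow_pickle=True);np.save("top5.npy",T,allow_pickle=True)
st=r.state(); print(st["ee_pos"],st["ee_rot"],st["wrist_force"],st["finger_gap"])
crop(S,260,105,360,215,5,"s5.png"); crop(T,290,130,410,230,6,"t5.png")
E
```

```text
[551.98571939  27.47565861 211.43892656] [-1.57023605e+00 -1.49847219e-04  1.83603051e+00] [-0.72617222  0.3832022  -2.05718014] 21.646231879839625
```

View pics/s5.png

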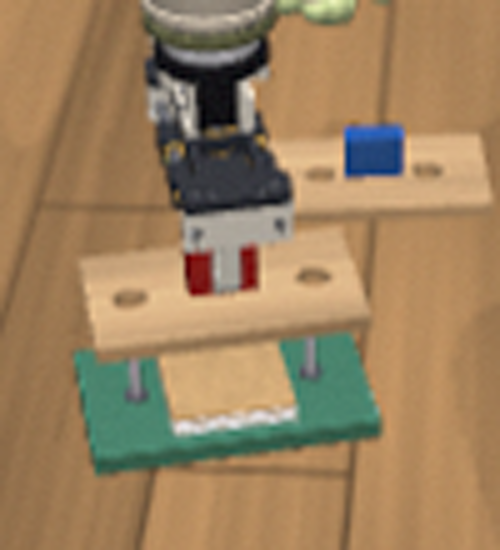

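View pics/t5.png

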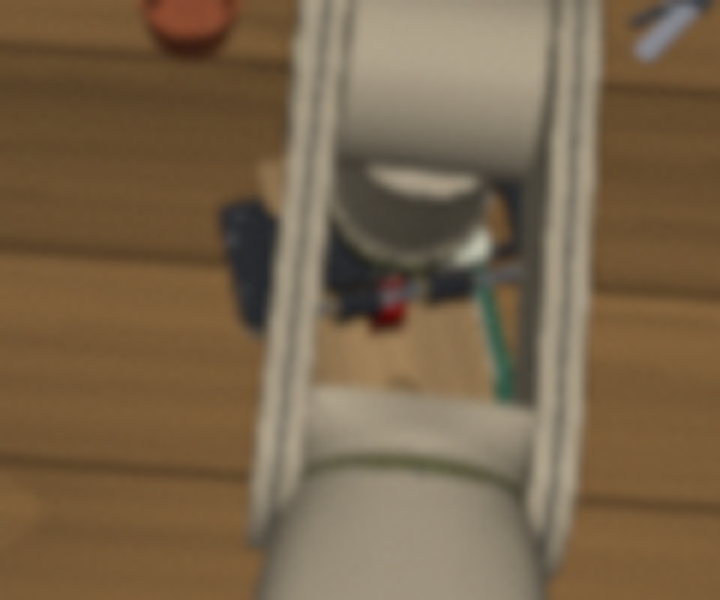

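```bash
python3 - <<'E'
from h import *
S=load("side5");T=load("top5")
c=lambda p:((np.array(p,float)+.5)/5-.5+[260,105])
z=211.4-101.8
H=plane(S,[c((130,298)),c((314,276))],z+11);d=H[0]-H[1];print("side board",H.mean(0),np.linalg.norm(d),np.degrees(np.arctan2(d[1],d[0])))
C=plane(S,[c(p) for p in((80,260),(345,228),(370,318),(97,350))],z+12);print("corners",C.mean(0),np.degrees(np.arctan2(*(C[0]-C[1])[[1,0]])),np.degrees(np.arctan2(*(C[3]-C[2])[[1,0]])))
C=plane(S,[c(p) for p in((75,352),(348,318),(382,428),(97,462))],18);print("press corners",C.mean(0),np.degrees(np.arctan2(*(C[0]-C[1])[[1,0]])),np.degrees(np.arctan2(*(C[3]-C[2])[[1,0]])))
P=plane(S,[c((137,397)),c((311,373))],18);d=P[0]-P[1];print("press",P.mean(0),np.degrees(np.arctan2(d[1],d[0])))
ct=lambda p:((np.array(p,float)+.5)/6-.5+[290,130])
X=plane(T,[ct((402,386))],z+11); print("top hole-",X)
yb=np.radians(15.1);print("exp",np.array([552,27.5])-65*np.array([np.cos(yb),np.sin(yb)]))
E
```

```text
side board [551.38279722  25.05289293 120.6       ] 130.10972663313822 14.830179319648817
corners [550.16468102  27.25292411 121.6       ] 15.240547647631484 14.306005169026026
press corners [554.62164523   8.37354661  18.        ] 15.011332717059721 13.86959446771587
press [556.3048241    4.64489068  18.        ] 15.912076507160654
top hole- [[499.56336966  12.5264767  120.6       ]]
exp [489.24427899  10.56720694]
```

Request:
apply_moves --targets '[[[255, 0, 1.5, 0, 0, 0, 0], [255, 0, 1.5, 0, 0, 0, 0], [255, 0, 1.0, 0, 0, 0, 0], [255, 0, 0, 0, 0, 0, 0], [255, 0, 0, 0, 0, 0, 0]]]'

```text
t: 6.67
ee_pos: [551.7, 27.7, 171.1]
ee_rot: [-1.569, -0.001, 1.837]
wrist_force: [0.3, 0.2, -0.7]
finger_gap: 22.0
```

```bash
python3 - <<'E'
from h import *
from rig import r
S=r.snapshot("side")
np.save("side6.npy",S,allow_pickle=True)
st=r.state(); print(st["ee_pos"],st["ee_rot"],st["wrist_force"],st["wrist_torque"])
crop(S,260,125,360,215,6,"s6.png")
E
```

```text
[552.25088547  27.64869796 172.02554341] [-1.57062811e+00 -1.25172740e-05  1.83730751e+00] [ 0.26446271  0.31273652 -2.31394523] [0.05268873 0.01726109 0.01808408]
```

View pics/s6.png

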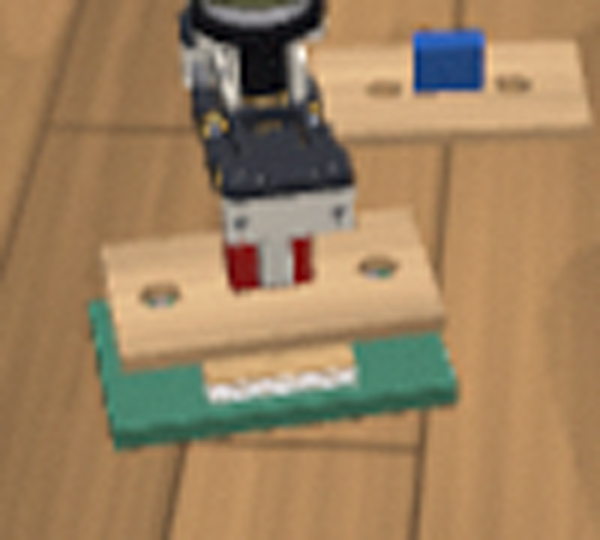

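Request:
apply_moves --targets '[[[255, 0, 0.2, 0, 0, 0, 0], [255, 0, 0.1, 0, 0, 0, 0], [255, 0, 0, 0, 0, 0, 0], [255, 0, 0, 0, 0, 0, 0]]]'

```text
t: 7.05
ee_pos: [552.4, 27.6, 169.2]
ee_rot: [-1.571, 0.0, 1.837]
wrist_force: [-0.1, -0.1, -1.6]
finger_gap: 21.8
```

Request:
apply_moves --targets '[[[255, 0, 0.1, 0, 0, 0, 0], [255, 0, 0, 0, 0, 0, 0], [255, 0, 0, 0, 0, 0, 0]]]'

```text
t: 7.3
ee_pos: [552.2, 27.6, 167.8]
ee_rot: [-1.571, 0.0, 1.838]
wrist_force: [0.1, -0.8, -1.8]
finger_gap: 21.9
```

Request:
apply_moves --targets '[[[255, 0, 0.1, 0, 0, 0, 0], [255, 0, 0, 0, 0, 0, 0], [255, 0, 0, 0, 0, 0, 0]]]'

```text
t: 7.55
ee_pos: [552.2, 27.7, 166.8]
ee_rot: [-1.571, 0.0, 1.838]
wrist_force: [0.3, 1.0, -1.7]
finger_gap: 21.7
```

Request:
apply_moves --targets '[[[255, 0, 0.1, 0, 0, 0, 0], [255, 0, 0, 0, 0, 0, 0], [255, 0, 0, 0, 0, 0, 0]]]'

```text
t: 7.8
ee_pos: [552.3, 27.7, 166.7]
ee_rot: [-1.571, 0.0, 1.838]
wrist_force: [-4.6, 0.4, 5.4]
finger_gap: 21.7
```

Request:
apply_moves --targets '[[[255, -0.3, 0, 0, 0, 0, 0], [255, -0.3, 0, 0, 0, 0, 0], [255, -0.3, 0, 0, 0, 0, 0], [255, 0, 0, 0, 0, 0, 0]]]'

```text
t: 8.13
ee_pos: [555.3, 18.8, 166.7]
ee_rot: [-1.573, 0.0, 1.837]
wrist_force: [-0.2, 2.1, 5.7]
finger_gap: 21.9
```

Request:
apply_moves --targets '[[[255, -0.3, 0, 0, 0, 0, 0], [255, 0, 0, 0, 0, 0, 0]]]'

```text
t: 8.3
ee_pos: [556.0, 16.0, 166.6]
ee_rot: [-1.572, 0.0, 1.837]
wrist_force: [0.1, 2.7, 5.1]
finger_gap: 21.4
```

```bash
python3 - <<'E'
from h import *
from rig import r
S=r.snapshot("side")
np.save("side7.npy",S,allow_pickle=True)
st=r.state(); print(st["ee_pos"],st["ee_rot"],st["wrist_force"],st["wrist_torque"])
crop(S,260,125,360,215,6,"s7.png")
E
```

```text
[556.01928507  16.028069   166.60411038] [-1.57243094e+00  1.88264674e-04  1.83734258e+00] [-0.10356377  3.11679415  5.18917049] [ 0.36489431  0.26213934 -0.02050102]
```

View pics/s7.png

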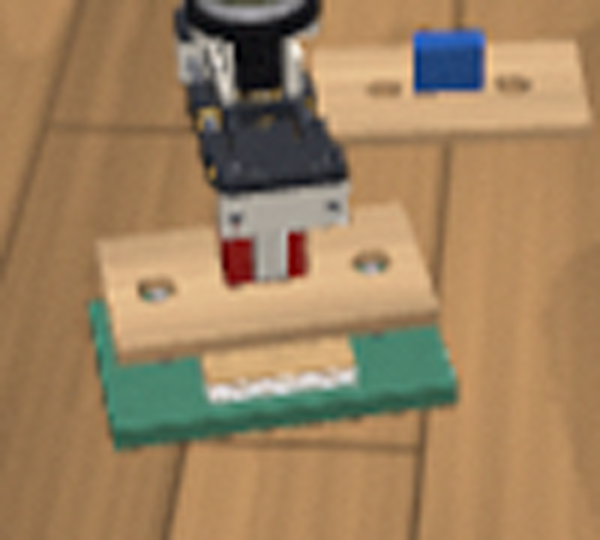

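Request:
apply_moves --targets '[[[255, -0.25, 0, 0, 0, 0, 0], [255, 0, 0, 0, 0, 0, 0]]]'

```text
t: 8.52
ee_pos: [556.4, 13.3, 166.1]
ee_rot: [-1.572, 0.001, 1.837]
wrist_force: [0.0, -1.0, -2.7]
finger_gap: 21.8
```

Request:
apply_moves --targets '[[[255, -0.25, 0, 0, 0, 0, 0], [255, 0, 0, 0, 0, 0, 0]]]'

```text
t: 8.68
ee_pos: [556.3, 10.7, 165.1]
ee_rot: [-1.57, 0.0, 1.837]
wrist_force: [0.1, -0.3, -2.7]
finger_gap: 21.7
```

Request:
apply_moves --targets '[[[255, -0.25, 0, 0, 0, 0, 0], [255, 0, 0, 0, 0, 0, 0]]]'

```text
t: 8.85
ee_pos: [557.1, 8.4, 165.3]
ee_rot: [-1.57, 0.0, 1.837]
wrist_force: [0.1, -0.3, -2.5]
finger_gap: 21.6
```

Request:
apply_moves --targets '[[[255, -0.1, 0, 0, 0, 0, 0], [255, 0, 0.3, 0, 0, 0, 0], [255, 0, 0.3, 0, 0, 0, 0], [255, 0, 0, 0, 0, 0, 0]]]'

```text
t: 9.18
ee_pos: [557.1, 7.9, 158.8]
ee_rot: [-1.57, -0.0, 1.838]
wrist_force: [-0.5, -0.6, -1.7]
finger_gap: 21.7
```

```bash
python3 - <<'E'
from h import *
from rig import r
S=r.snapshot("side")
st=r.state(); print(st["ee_pos"],st["ee_rot"],st["wrist_force"],st["wrist_torque"])
crop(S,260,135,360,215,7,"s8.png")
E
```

```text
[557.17665887   7.96116382 159.07396298] [-1.56972148e+00 -3.87984721e-04  1.83755037e+00] [ 0.19455794 -0.51646377 -1.31103567] [ 0.04568073  0.06742424 -0.03404448]
```

View pics/s8.png

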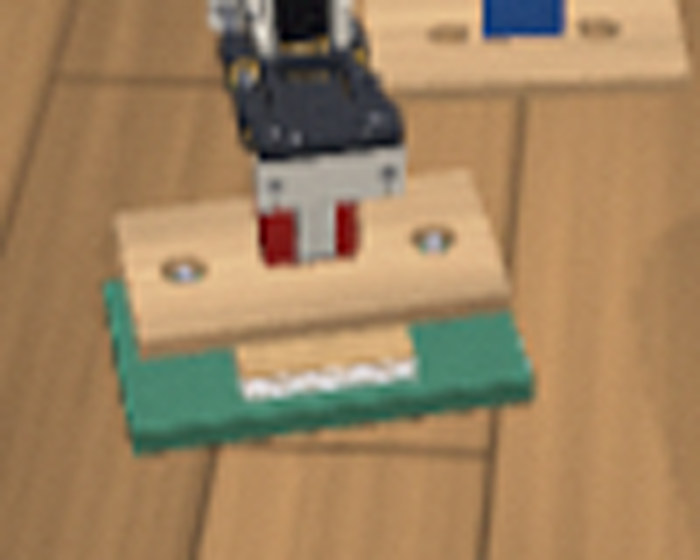

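Stud tips are visible inside both holes, at about (185,270) and (433,240), and the force is only the board's weight. The board is on the studs, so I'll lower it.

Request:
apply_moves --targets '[[[255, 0, 0.7, 0, 0, 0, 0], [255, 0, 0.7, 0, 0, 0, 0], [255, 0, 0.5, 0, 0, 0, 0], [255, 0, 0, 0, 0, 0, 0]]]'

```text
t: 9.57
ee_pos: [556.4, 8.0, 138.7]
ee_rot: [-1.568, -0.001, 1.838]
wrist_force: [-0.4, -0.2, -2.1]
finger_gap: 21.7
```

Request:
apply_moves --targets '[[[255, 0, 0.4, 0, 0, 0, 0], [255, 0, 0.2, 0, 0, 0, 0], [255, 0, 0, 0, 0, 0, 0], [255, 0, 0, 0, 0, 0, 0]]]'

```text
t: 9.9
ee_pos: [557.6, 7.9, 134.7]
ee_rot: [-1.571, -0.0, 1.838]
wrist_force: [0.6, -1.3, -2.6]
finger_gap: 21.7
```

Request:
apply_moves --targets '[[[255, 0, 0.2, 0, 0, 0, 0], [255, 0, 0, 0, 0, 0, 0], [255, 0, 0, 0, 0, 0, 0]]]'

```text
t: 10.15
ee_pos: [557.6, 7.9, 132.8]
ee_rot: [-1.571, 0.0, 1.838]
wrist_force: [0.1, -0.8, -1.6]
finger_gap: 21.9
```

Request:
apply_moves --targets '[[[255, 0, 0.1, 0, 0, 0, 0], [255, 0, 0, 0, 0, 0, 0], [255, 0, 0, 0, 0, 0, 0]]]'

```text
t: 10.4
ee_pos: [557.6, 7.9, 131.8]
ee_rot: [-1.571, 0.0, 1.838]
wrist_force: [0.1, -0.5, -1.6]
finger_gap: 21.6
```

Request:
apply_moves --targets '[[[255, 0, 0.07, 0, 0, 0, 0], [255, 0, 0, 0, 0, 0, 0], [255, 0, 0, 0, 0, 0, 0]]]'

```text
t: 10.65
ee_pos: [557.7, 7.9, 131.7]
ee_rot: [-1.571, 0.0, 1.838]
wrist_force: [-4.1, 0.8, 5.6]
finger_gap: 21.8
```

Request:
apply_moves --targets '[[[100, 0, 0, 0, 0, 0, 0], [100, 0, 0, 0, 0, 0, 0], [100, 0, 0, 0, 0, 0, 0], [100, 0, 0, 0, 0, 0, 0], [100, 0, 0, 0, 0, 0, 0]]]'

```text
t: 11.07
ee_pos: [557.6, 7.9, 131.0]
ee_rot: [-1.571, 0.0, 1.837]
wrist_force: [-0.4, 0.4, 0.1]
finger_gap: 50.9
```

Request:
apply_moves --targets '[[[100, 0, 0, 0, 0, 0, 0], [100, 0, 0, 0, 0, 0, 0]]]'

```text
t: 11.23
ee_pos: [557.6, 7.9, 131.0]
ee_rot: [-1.571, -0.0, 1.838]
wrist_force: [0.5, 0.2, 0.1]
finger_gap: 56.3
```

Request:
apply_moves --targets '[[[100, 0, -1, 0, 0, 0, 0], [100, 0, -2, 0, 0, 0, 0], [100, 0, -3, 0, 0, 0, 0], [100, 0, -3, 0, 0, 0, 0], [100, 0, -3, 0, 0, 0, 0]]]'

```text
t: 11.65
ee_pos: [557.3, 7.9, 253.0]
ee_rot: [-1.571, -0.0, 1.838]
wrist_force: [1.0, -1.1, -0.3]
finger_gap: 56.7
```

Request:
apply_moves --targets '[[[100, 0, -3, 0, 0, 0, 0], [100, 4, 0, 0, 0, 0, 0], [100, 4, 0, 0, 0, 0, 0], [100, 4, 0, 0, 0, 0, 0], [100, 4, 0, 0, 0, 0, 0]]]'

```text
t: 12.07
ee_pos: [514.9, 163.5, 282.4]
ee_rot: [-1.572, 0.0, 1.836]
wrist_force: [0.0, -0.3, -0.6]
finger_gap: 56.4
```

Request:
apply_moves --targets '[[[100, 4, 0, 0, 0, 0, 0], [100, 4, 0, 0, 0, 0, 0], [100, 0, 0, 0, 0, 0, 0], [100, 0, 0, 0, 0, 0, 0]]]'

```text
t: 12.4
ee_pos: [493.5, 241.3, 281.8]
ee_rot: [-1.571, -0.0, 1.842]
wrist_force: [0.1, -1.6, -0.3]
finger_gap: 56.6
```

```bash
python3 - <<'E'
from h import *
from rig import r
S=r.snapshot("side");T=r.snapshot("top")
np.save("side9.npy",S,allow_pickle=True)
np.save("top9.npy",T,allow_pickle=True)
st=r.state(); print(st["t"],st["ee_pos"],st["wrist_force"],st["finger_gap"])
crop(S,220,125,360,225,5,"s9.png");crop(T,290,100,460,240,4.2,"t9.png")
E
```

```text
12.5 [494.50181889 238.95244651 281.5506308 ] [-0.53909642 -0.79897104 -0.37425335] 56.55178194843992
```

View pics/s9.png

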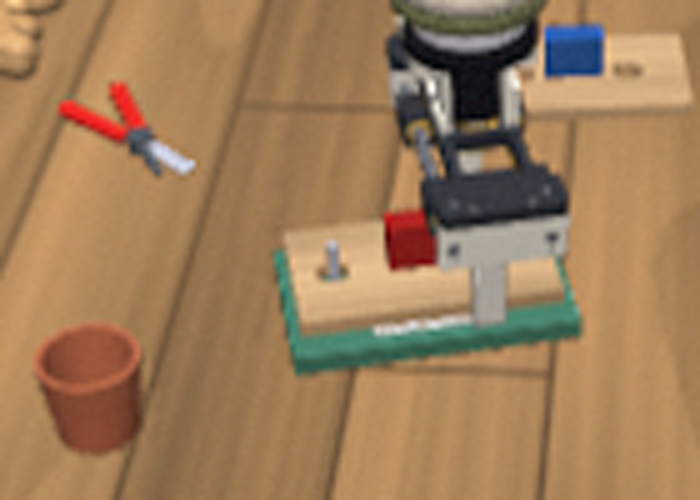

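View pics/t9.png

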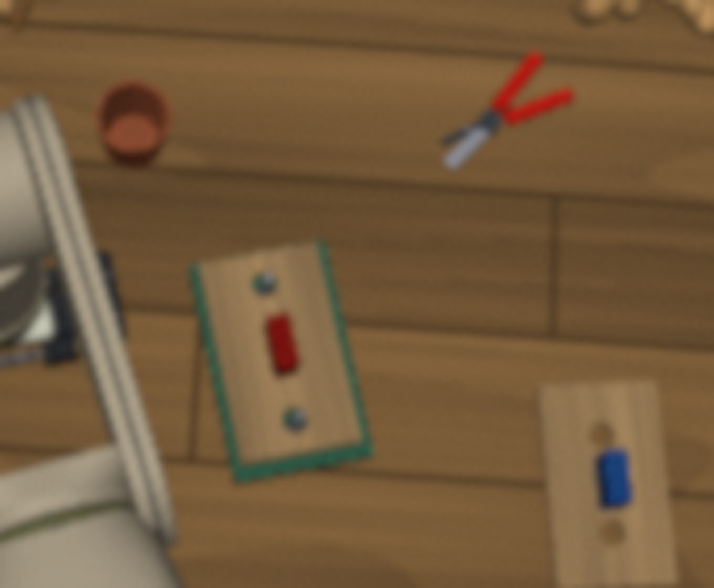

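```bash
python3 - <<'E'
from rig import r
print(r.finish_job())
E
```

```text
the job is handed in; nothing more can be done
None
```

The press is closed: the red-grip board lies on the pack of card with both holes over the studs, and I've handed the job in.

**What I did:** I pinched the board by its grip and lifted it. I rested it on the stud tips with the holes about 2 cm to one side, pressing with roughly 7 N. I then slid it about 21 mm until the contact force fell to just the board's weight, lowered it onto the card, let go and backed away. It took about 12.5 s.

**Last checks:**
- **Height:** contact with the card came at an underside height of about 30 mm, as expected.
- **Fit:** the final top view shows a stud in each hole and the board square on the base. In the side view the arm hid one stud.
- **Clear of the robot:** the gripper was clear of everything at hand-in. I never went near the blue-grip board or the pot, and both looked undisturbed in the last pictures.

**Disagreements:**
- The two cameras differed by about 4–6 mm in position, and heights from the two views read about 5 mm high. I used differences within one view and the force readings instead.
- The board's flatness was judged from the contact height and the pictures, not measured separately.

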